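# Balance the tiled batten on the stand

### The arm

A 7-joint arm with a two-finger parallel gripper is mounted at the origin on the work surface; the furniture and walls round the work are solid. World frame = base frame: x ahead of the robot, y to its left, z up, the work surface at z = 0. Lengths are in m, angles in rad, forces in N, time in s.
With the tool pointing down it reaches from about 0.425 to 0.925 m from the base axis. Payload 6.8 kg.
Tool frame: the origin (TCP) lies midway between the tips of the shut fingers; the grasp point (between the pads) lies 19 mm behind it (grip_point_offset is the z of the grasp point in the tool frame, in m); z points along the fingers, y is the line along which they close (so a half turn about z gives the same grasp; the last joint's range is limited). The gripper opens to 85 mm and grips with 20 to 120 N. Pads are 22 mm wide; open, the fingers measure 114 mm over their backs; the gripper's body (76 mm by 85 mm) begins 54 mm behind the grasp point. The pads swing forward as they close: fully open they stand 13 mm farther back than shut.
Start: joints at [-1.362, 0.477, 0.022, 1.555, -0.011, 1.109, -0.083], TCP at [0.21, 0.641, 0.231] pointing down, gripper open.
Joint ranges: [-2.96, 2.96], [-0.34, 2.1], [-1.41, 1.46], [0.24, 2.44], [-1.37, 4.51], [0.17, 1.92], [-2.96, 2.96]. Speed limits (rad/s): [2.39, 2.39, 3.14, 3.14, 3.14, 3.14, 3.14].

### API

Orientations are given as a rotation vector (axis times angle).
In Python, from bench import get_obs, grab_frame, calibration, hand_in, grip_point_offset gives the robot as it stands.
- The arm moves only by the shell command python3 -m pendant 'ROWS' [OPENING] [FORCE]. ROWS is a JSON object of lists of equal length, an entry for each row: "translation": the shift along the world's x, y, z in units of 25 mm (1.0 is 25 mm), a list of three; "delta_rot": the turn, a rotation vector about the world's x, y, z in units of 5 degrees (1.0 is 5 degrees), a list of three. In form: {"translation": [[dx, dy, dz], ...], "delta_rot": [[rx, ry, rz], ...]}. A call has 1 to 12 rows; each row is the pose to reach, as a shift and turn from the pose commanded when the call began; what a row does not reach only later rows make up. A row lasts 1/8 s, in which the tool goes at most 62.5 mm and 10.7 degrees, less where a joint would pass 70% of its speed; a pose out of reach is approached as far as the arm can. A call with a gripper value outside its range is refused whole. OPENING is the opening, from 0 (shut) to 1 (fully open), set as the call begins (- or left out, the last holds). The fingers move at their own pace and stop on an object; FORCE is the grip in N (left out, the last holds). Time passes only in rows, so rows that repeat a pose let the fingers close. It gives the time, the measured TCP pose, the force, the opening and the grip force at its end, in the units of the state.
- get_obs(): the state, without advancing time (a new reading comes with each control period).
- grab_frame(name): name is "side" or "top" or "wrist"; returns (picture, depth): 400x640x3 uint8, red, green, blue; 400x640 float32, m along the optical axis (not along the pixel's ray), 0 where there is no reading.
- calibration(name): a dict with "K" (3x3 intrinsics, pixels), "rvec" (rotation vector, rad) and "tvec" (3), from world to camera coordinates, as OpenCV has them. Camera axes: x right, y down, z forward; pixel columns grow to the right and rows downward; lengths in m; the calibration is good to about 2 mm. A picture is of the moment at which its call begins: read the wrist's pose just before it. calibration takes no time and is no camera call; for the wrist camera it gives the pose at the moment of the call.
- hand_in(): hands the job in; it is judged then, once.
The state is a dict: "clock": time; "joints": joint angles; "qvel": joint speeds; "tau": joint torques, N m; "tcp_pos": TCP position; "orientation": TCP orientation; "contact_force": force on the tool from outside, world axes, zero at the start; "moment": the same for the moment, N m; "grip_width": finger opening in m; "gripper_force": force on a finger pad.
Only numpy, scipy, OpenCV 4.12 (cv2) and the standard library are available. Lean on these libraries where they do the work, as an engineer would, in place of code of your own. Each camera call takes 0.05 s, during which the arm holds its last target. There are 200 camera calls.

### The job

We need to know where the half-finished mosaic batten (the wooden strip with two tiles glued on at one end) has to hang, so balance it for me. Lay it tiles up and square across the rubber-topped ridge of the balance stand, near the middle of the ridge's length, so that it rests level on the ridge alone, and let go. Leave the bare batten where it lies.

Things in the scene. Friction and masses are not known exactly. Their poses are not given: they have to be found in the camera images.
- mosaic_batten: Pale pine strip 260 (x) x 32 x 14 mm, flat on the table, two 6 mm thick wood-grained tiles glued end to end on top over x = -16 to +130 mm (20 mm high there); the rest bare. 0.13 kg. Centre of mass 31 mm from mid-length towards the tiled end, on the centre line. Origin: mid-length and mid-width, on the underside; x along it to the tiled end, z up.
- bare_batten: A bystander to be left alone: the same pine strip 260 x 32 x 14 mm without any tiles, loose, lying flat on the table. Origin: centre of its underside, x along its length, z up.
- balance_stand: Fixed A-shaped wooden stand: dark base 84 (x) x 110 (y) x 14 mm; on it a ridge along y with a level black rubber top 30 mm wide (x), 90 mm long (y), 60 mm above the table. Origin: on the table, straight below the middle of the ridge top. A batten square across the ridge lies along the stand's x, either way round. z up.
Mind the look-alikes: they are no part of the job. Several things look just like the balance_stand: the one meant starts farthest to the robot's left.

How it is judged:
At the end, for the whole second after the job is handed in: The tiled batten rests tiles up, level within about 6 degrees, on the stand's ridge top, which carries its whole weight (over 0.9 N of 1.3 N), square across the ridge within 15 degrees, its middle line within 35 mm of the ridge's mid-length; the bare batten lies within 30 mm of its start (angle between mosaic_batten's own z axis and vertical below 0.1 rad and z of mosaic_batten in the frame of balance_stand between 0.053 and 0.067 m and contact force between mosaic_batten and balance_stand above 0.9 N and angle between the x axis of mosaic_batten and the x axis of balance_stand, either way round below 0.27 rad and y of mosaic_batten in the frame of balance_stand between -0.035 and 0.035 m and linear speed of mosaic_batten below 0.02 m/s and angular speed of mosaic_batten below 0.1 rad/s); the robot touches nothing.
It fails at once if the bare batten is moved by more than 30 mm (distance of bare_batten from where it was at the start of the episode above 0.03 m).
It also fails if it takes over 38 s, if anything falls off the work surface, if the arm or the gripper's body presses on something with over 40 N, if the wrist force passes 120 N, or if a joint passes its speed limit or range.

## Working session

There is one attempt and no reset: what is moved stays moved. The work goes in short steps, Python scripts to look and compute and a shell command to move; the robot and the scene stay as the last step left them, time stands still between calls to the robot, and variables do not carry over. Pictures are saved under pics/ and viewed, at most 10 in all, crops included, and the job is handed in when it is done.

```bash
mkdir -p pics
python3 - <<'E'
from bench import *
import cv2,numpy as np
for n in ("top","side"):
    p,d=grab_frame(n); cv2.imwrite(f"pics/{n}0.png",p[:,:,::-1]); np.save(f"pics/{n}0.npy",d)
    c=calibration(n);print(n,c)
o=get_obs();print(o['clock'],o['tcp_pos'],o['orientation'],grip_point_offset)
E
```

```text
top {'K': array([[364.9051385 ,   0.        , 316.00587079],
       [  0.        , 364.9051385 , 197.1178375 ],
       [  0.        ,   0.        ,   1.        ]]), 'rvec': array([ 2.15146562, -2.17805437,  0.11132169]), 'tvec': array([0.01814205, 0.41877954, 0.91691888])}
side {'K': array([[475.76719283,   0.        , 320.05492777],
       [  0.        , 475.76719283, 202.5421711 ],
       [  0.        ,   0.        ,   1.        ]]), 'rvec': array([ 2.22826678, -0.62902484,  0.27300995]), 'tvec': array([-0.36523414,  0.17767913,  1.07741465])}
0.1 [0.21015577 0.64091757 0.23044461] [-4.95554466e-01 -3.10215987e+00  2.50005130e-03] -0.0187
```

View pics/top0.png

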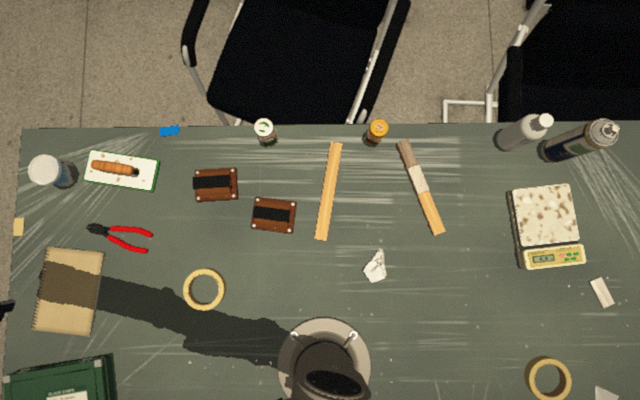

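View pics/side0.png

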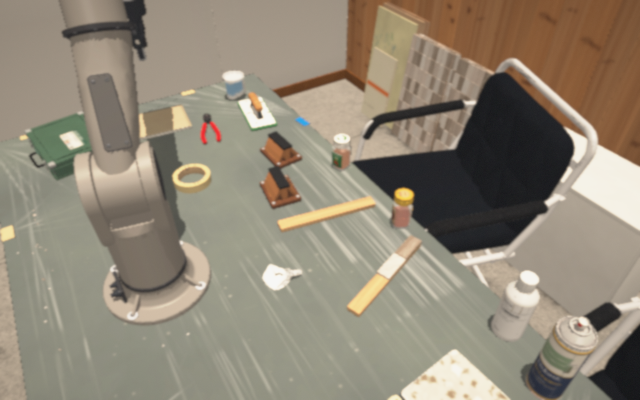

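The top view shows two stands, at px (215,184) and (273,215). The one at (215,184) is farther to the robot's left (+y is image left), so it is the one meant. The mosaic batten is at (420,187) with its tiled end at (405,145), and the bare batten is at (329,190). Next I'll confirm this in a crop and measure.

```bash
cat > h.py <<'E'
import cv2,numpy as np
from bench import *
def ray(c,uv,z):
    R=cv2.Rodrigues(c['rvec'])[0];o=-R.T@c['tvec']
    d=R.T@np.linalg.inv(c['K'])@np.array([uv[0],uv[1],1.]);return o+d*(z-o[2])/d[2]
def rect(m,c,z):
    cs=cv2.findContours(m.astype(np.uint8),0,1)[0];k=max(cs,key=cv2.contourArea)
    w=np.array([ray(c,p,z)[:2] for p in k[:,0].astype(float)],np.float32)
    return cv2.minAreaRect(w*1000),cv2.boundingRect(k),cv2.boxPoints(cv2.minAreaRect(w*1000)).round(0).tolist()
E
python3 - <<'E'
from h import *
p=cv2.imread('pics/top0.png');d=np.load('pics/top0.npy');c=calibration('top')
v,u=np.mgrid[:400,:640]
R=cv2.Rodrigues(c['rvec'])[0];o=-R.T@c['tvec']
ray_=np.stack([u,v,np.ones_like(u)],-1)@np.linalg.inv(c['K']).T*d[...,None]
Z=(ray_@R+o)[...,2]
def box(a,b,x,y): return (u>=a)&(u<b)&(v>=x)&(v<y)
hsv=cv2.cvtColor(p,cv2.COLOR_BGR2HSV)
blk=p.max(2)<60
print('table z',np.median(Z[200:260,460:500]))
for n,bx in(('L',box(185,245,160,208)),('R',box(245,302,190,238))):
    print(n,rect(blk&bx&(Z>.045),c,.06),'ridge z',np.median(Z[blk&bx&(Z>.045)]))
wood=~((hsv[...,0]>40)&(hsv[...,0]<110))&(p.max(2)>75)
m=wood&box(390,455,132,242)
print('mosaic',rect(m,c,.016)); print('bare',rect(wood&box(308,348,136,246),c,.014))
g=Z[m];print(np.percentile(g,[5,50,95]))
cr=np.vstack([cv2.resize(p[150:240,185:305],None,fx=3.5,fy=3.5)]);cr2=cv2.resize(p[130:245,385:460],None,fx=2.74,fy=2.74)[:315]
mm=cv2.resize(m.astype(np.uint8)[130:245,385:460]*255,None,fx=2,fy=2)
H=315;out=np.zeros((H,780,3),np.uint8);out[:,:420]=cr;out[:cr2.shape[0],420:420+cr2.shape[1]]=cr2;out[:230,630:]=mm[:,:,None]
cv2.imwrite('pics/crop1.png',out)
E
```

```text
table z -0.0008777561022043079
L (((457.5907897949219, 273.33258056640625), (29.076885223388672, 90.22335052490234), 3.0012195110321045), (193, 175, 37, 14), [[441.0, 318.0], [445.0, 228.0], [474.0, 229.0], [470.0, 319.0]]) ridge z 0.058019409349012396
R (((375.2248840332031, 123.90664672851562), (88.19053649902344, 29.537208557128906), 81.93547058105469), (253, 206, 37, 17), [[354.0, 82.0], [384.0, 78.0], [396.0, 165.0], [367.0, 170.0]]) ridge z 0.05841109897048591
mosaic (((446.14105224609375, -263.8843994140625), (168.60984802246094, 289.165771484375), 88.07545471191406), (390, 132, 65, 110), [[299.0, -343.0], [588.0, -353.0], [593.0, -184.0], [304.0, -175.0]])
bare (((439.0582275390625, -17.41061782836914), (103.10883331298828, 285.91571044921875), 89.23837280273438), (308, 136, 40, 110), [[295.0, -67.0], [581.0, -71.0], [583.0, 32.0], [297.0, 36.0]])
[-0.00378695 -0.00058128  0.01914548]
```

View pics/crop1.png

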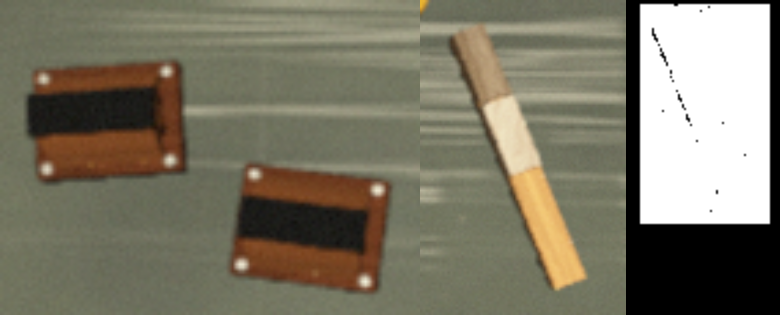

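The crop confirms two stands of the same kind. The left one (crop (95,120), top px (215,184)) has its ridge at (0.458, 0.273), 29x90 mm at z≈0.058, so it is the one meant. The mosaic batten's tiled end points away from the robot. My batten mask was too wide, so I'll redo it by height.

Run:
```python
from h import *
p=cv2.imread('pics/top0.png');d=np.load('pics/top0.npy');c=calibration('top')
v,u=np.mgrid[:400,:640]
R=cv2.Rodrigues(c['rvec'])[0];o=-R.T@c['tvec']
Z=((np.stack([u,v,np.ones_like(u)],-1)@np.linalg.inv(c['K']).T*d[...,None])@R+o)[...,2]
def box(a,b,x,y): return (u>=a)&(u<b)&(v>=x)&(v<y)
for n,b in(('mos',box(390,455,132,242)),('bare',box(308,348,136,246))):
    m=b&(Z>.007); print(n,rect(m,c,.017 if n=='mos' else .014))
# colour: chroma
q=p.astype(int); col=(q[...,2]-q[...,0]>25)|((q.min(2)>115))
m=(q[...,2]-q[...,1]>8)&box(390,455,132,242)
print('red>green',rect(m,c,.017))
yel=(q[...,2]-q[...,0]>60)&box(390,455,132,242);print('bare part',rect(yel,c,.014))
from scipy.spatial.transform import Rotation as Ro
print(Ro.from_rotvec(get_obs()['orientation']).as_matrix().round(3))
```

```text
mos (((444.383544921875, -258.9908447265625), (259.5666809082031, 36.48521423339844), 20.125478744506836), (397, 139, 49, 97), [[316.0, -287.0], [329.0, -321.0], [573.0, -231.0], [560.0, -197.0]])
bare (((437.04022216796875, -19.909568786621094), (31.7170467376709, 258.7122497558594), 79.61508178710938), (315, 142, 28, 99), [[307.0, -12.0], [561.0, -59.0], [567.0, -28.0], [313.0, 19.0]])
red>green (((444.9652404785156, -257.5055847167969), (262.422607421875, 39.69332504272461), 20.09630012512207), (396, 138, 50, 98), [[315.0, -284.0], [329.0, -321.0], [575.0, -231.0], [561.0, -194.0]])
bare part (((377.331787109375, -282.8880615234375), (116.7493667602539, 34.399837493896484), 19.947986602783203), (417, 190, 29, 46), [[317.0, -287.0], [328.0, -319.0], [438.0, -279.0], [426.0, -247.0]])
[[-0.95   0.312 -0.   ]
 [ 0.312  0.95  -0.002]
 [-0.    -0.002 -1.   ]]
```

Sizes check out (260 mm long, about 34 mm wide). The batten's mid-point is about (0.445, -0.259) with its x axis at +20°, which puts the CoM at (0.474, -0.2485). The stand's x axis is at about +3°. I'll go by an outer waypoint.

```bash
python3 -m pendant '{"translation":[[2,-2.5,0],[4,-4.5,0],[6,-7,0],[8,-9.5,0],[10,-11.5,0],[11.6,-13.5,0],[11.6,-16,0],[11.6,-18.5,0],[11.6,-21,0],[11.6,-21,0]],"delta_rot":[[0,0,1],[0,0,2],[0,0,3],[0,0,4],[0,0,5],[0,0,6],[0,0,7],[0,0,7.6],[0,0,7.6],[0,0,7.6]]}' 1 60; python3 -c "
from bench import *;print(get_obs()['tcp_pos'],get_obs()['clock'],get_obs()['joints'])"
```

```text
clock: 1.35
tcp_pos: [0.5001, 0.114, 0.2311]
orientation: [0.54, -3.094, 0.0]
contact_force: [0.4, 0.3, 1.0]
grip_width: 0.0852
gripper_force: 0.0
[0.50006674 0.11399284 0.23109361] 1.35 [-0.45040892  0.20923965  0.12090219  1.94521978 -0.02989165  0.98920604
  1.60084488]
```

```bash
python3 -m pendant '{"translation":[[0,-2.5,0],[0,-5,0],[0,-7.5,0],[-0.3,-10,0],[-0.7,-12.5,0],[-1.05,-14.5,0],[-1.05,-14.5,0],[-1.05,-14.5,0]],"delta_rot":[[0,0,0],[0,0,0],[0,0,0],[0,0,0],[0,0,0],[0,0,0],[0,0,0],[0,0,0]]}'
python3 - <<'E'
from h import *
o=get_obs();c=calibration('wrist');p,d=grab_frame('wrist');print(o['tcp_pos'],o['joints'])
p=p[:,:,::-1].copy();cv2.imwrite('pics/w1raw.png',p)
def proj(x):return cv2.projectPoints(np.array([x],float),c['rvec'],c['tvec'],c['K'],None)[0][0,0]
a=np.radians(20)
for s in(-130,-16,31,130):
    uv=proj([.445+s/1e3*np.cos(a),-.259+s/1e3*np.sin(a),.02]);print(s,uv)
    cv2.circle(p,tuple(int(t) for t in uv),3,(0,0,255),-1)
cv2.imwrite('pics/w1.png',p)
E
```

```text
clock: 2.35
tcp_pos: [0.474, -0.2453, 0.2309]
orientation: [0.542, -3.094, -0.001]
contact_force: [0.1, 0.1, -0.1]
grip_width: 0.0855
gripper_force: 0.0
[ 0.47399658 -0.24529138  0.23093914] [ 0.06593743  0.25025527  0.35188608  1.91203194 -0.10235117  0.99740263
  2.38086659]
-130 [316.4111307    7.86385205]
-16 [316.93872316 127.54446716]
31 [317.12595707 170.01715411]
130 [317.47447923 249.07693963]
```

View pics/w1.png

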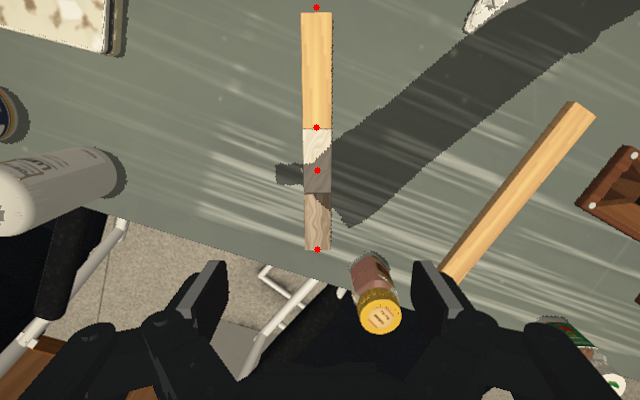

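The predicted points (red, e.g. CoM at (317,170)) lie on the batten's axis, tile edge and ends, so the measurement holds. I'll descend and grip.

```bash
python3 -m pendant '{"translation":[[0,-0.12,-2],[0,-0.12,-4],[0,-0.12,-6],[0,-0.12,-7.5],[0,-0.12,-8.5],[0,-0.12,-9.1],[0,-0.12,-9.1],[0,-0.12,-9.1]],"delta_rot":[[0,0,0],[0,0,0],[0,0,0],[0,0,0],[0,0,0],[0,0,0],[0,0,0],[0,0,0]]}' 1 60
python3 -m pendant '{"translation":[[0,0,0],[0,0,0],[0,0,0],[0,0,0],[0,0,0],[0,0,0],[0,0,0],[0,0,0]],"delta_rot":[[0,0,0],[0,0,0],[0,0,0],[0,0,0],[0,0,0],[0,0,0],[0,0,0],[0,0,0]]}' 0 60
```

```text
clock: 3.4
tcp_pos: [0.4749, -0.249, 0.0047]
orientation: [-0.542, 3.093, -0.001]
contact_force: [0.5, -0.2, 0.4]
grip_width: 0.0854
gripper_force: 0.0
clock: 4.4
tcp_pos: [0.4744, -0.2493, 0.0044]
orientation: [-0.541, 3.094, -0.0]
contact_force: [-1.4, 0.4, 6.2]
grip_width: 0.0301
gripper_force: 60.8
```

```bash
python3 -m pendant '{"translation":[[0,0,1],[0,0,2.5],[0,0,4.5],[0,0,6.5],[0,0,8],[0,0,8],[0,0,8],[0,0,8]],"delta_rot":[[0,0,0],[0,0,0],[0,0,0],[0,0,0],[0,0,0],[0,0,0],[0,0,0],[0,0,0]]}'
python3 - <<'E'
from h import *
p,d=grab_frame('side');cv2.imwrite('pics/s2.png',p[:,:,::-1])
E
```

```text
clock: 5.4
tcp_pos: [0.473, -0.2486, 0.2022]
orientation: [0.541, -3.092, -0.002]
contact_force: [0.9, 0.8, -1.6]
grip_width: 0.0302
gripper_force: 59.9
```

View pics/s2.png

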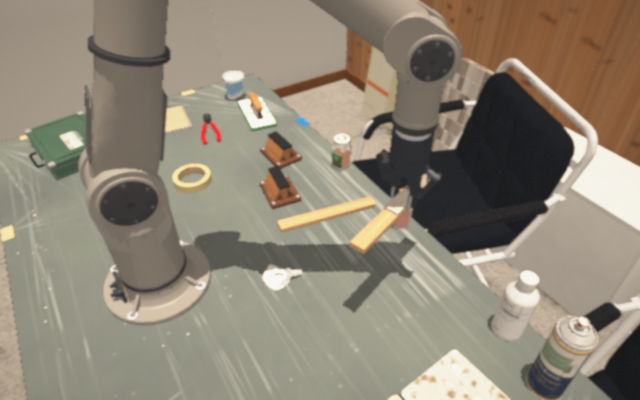

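The side view shows the batten lifted in the gripper, with its bare end at (375,235) and the bare batten undisturbed. Now I'll carry it over.

```bash
python3 -m pendant '{"translation":[[0,1.5,0],[0.3,3.5,0],[0.5,5.5,0],[0.5,7.5,0],[0.5,9.5,0],[0.5,11.5,0],[0.3,13.5,0],[0,15.5,0],[-0.3,17.5,0],[-0.62,19.5,0],[-0.62,20.9,0],[-0.62,20.9,0]],"delta_rot":[[0,0,-0.4],[0,0,-0.8],[0,0,-1.2],[0,0,-1.6],[0,0,-2],[0,0,-2.4],[0,0,-2.8],[0,0,-3.2],[0,0,-3.4],[0,0,-3.4],[0,0,-3.4],[0,0,-3.4]]}'
python3 -m pendant '{"translation":[[0,0,0],[0,0,0],[0,0,0],[0,0,0]],"delta_rot":[[0,0,0],[0,0,0],[0,0,0],[0,0,0]]}'
python3 - <<'E'
from h import *
o=get_obs();c=calibration('wrist');p,d=grab_frame('wrist');print(o['tcp_pos'],o['orientation'])
p=p[:,:,::-1].copy();cv2.imwrite('pics/w3raw.png',p)
# stand ridge points predicted
a=np.radians(3)
for x,y in((-15,-45),(15,-45),(15,45),(-15,45),(0,0)):
    w=[.4576+(x*np.cos(a)-y*np.sin(a))/1e3,.2733+(x*np.sin(a)+y*np.cos(a))/1e3,.06]
    uv=cv2.projectPoints(np.array([w]),c['rvec'],c['tvec'],c['K'],None)[0][0,0]
    cv2.circle(p,tuple(int(t) for t in uv),3,(0,0,255),-1)
cv2.imwrite('pics/w3.png',p)
E
```

```text
clock: 6.95
tcp_pos: [0.4574, 0.2767, 0.2027]
orientation: [0.086, -3.139, -0.0]
contact_force: [-0.2, -0.1, -0.5]
grip_width: 0.0306
gripper_force: 59.9
clock: 7.45
tcp_pos: [0.4587, 0.2729, 0.2039]
orientation: [-0.077, 3.141, 0.0]
contact_force: [-0.4, 0.7, -0.7]
grip_width: 0.0306
gripper_force: 59.9
[0.45865877 0.27289338 0.2038873 ] [-7.66267689e-02  3.14059358e+00  4.64537203e-05]
```

View pics/w3.png

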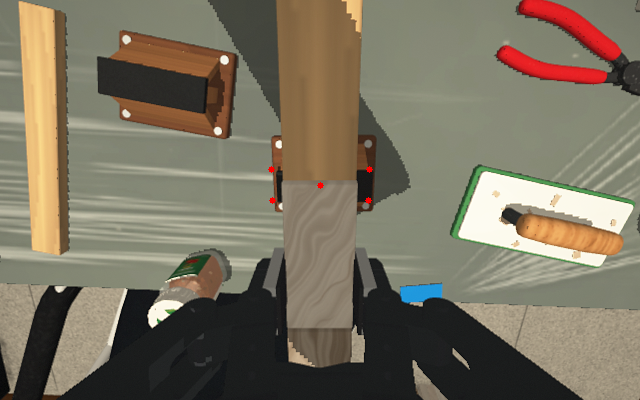

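The ridge corners (red) match the black top in the wrist image, at u 270–370 and v 168–200. The batten's tile edge is at v≈182 and the tile joint at v≈327. I'll check from these where the batten sits in the hand.

Run:
```python
from h import *
c=calibration('wrist');t=get_obs()['tcp_pos']
for uv in((320,181),(320,327),(281,181),(357,181)):print(uv,(ray(c,uv,t[2]+.0156)-t)*1e3)
for r in(168,172,197,201,):print(r,cv2.imread('pics/w3raw.png')[r,366])
```

```text
(320, 181) [-46.63224582  -2.41428389  15.6       ]
(320, 327) [25.42114698  1.19357066 15.6       ]
(281, 181) [-45.84341843 -18.32503592  15.6       ]
(357, 181) [-47.38044126  12.67691636  15.6       ]
168 [ 42  73 115]
172 [26 27 26]
197 [24 26 25]
201 [18 21 26]
```

The CoM sits at the TCP within 1 mm. I'll lower it to just above contact, then ease it down.

```bash
python3 -m pendant '{"translation":[[-0.03,0,-1],[-0.03,0,-2.2],[-0.03,0,-3.4],[-0.03,0,-4.3],[-0.03,0,-4.9],[-0.03,0,-5.2],[-0.03,0,-5.35],[-0.03,0,-5.35],[-0.03,0,-5.35]],"delta_rot":[[0,0,0],[0,0,0],[0,0,0],[0,0,0],[0,0,0],[0,0,0],[0,0,0],[0,0,0],[0,0,0]]}'
python3 -m pendant '{"translation":[[0,0,-0.05],[0,0,-0.1],[0,0,-0.15],[0,0,-0.2],[0,0,-0.2],[0,0,-0.2]],"delta_rot":[[0,0,0],[0,0,0],[0,0,0],[0,0,0],[0,0,0],[0,0,0]]}'
```

```text
clock: 8.62
tcp_pos: [0.4582, 0.2737, 0.0706]
orientation: [-0.078, 3.14, 0.001]
contact_force: [-0.1, -0.2, -0.4]
grip_width: 0.0307
gripper_force: 60.0
clock: 9.38
tcp_pos: [0.4578, 0.2734, 0.065]
orientation: [0.078, -3.141, -0.0]
contact_force: [-0.3, -0.7, -1.2]
grip_width: 0.0303
gripper_force: 60.0
```

Not in contact yet (z 0.065). I'll ease down to a light touch.

```bash
python3 -m pendant '{"translation":[[0,0,-0.02],[0,0,-0.04],[0,0,-0.06],[0,0,-0.06],[0,0,-0.06]],"delta_rot":[[0,0,0],[0,0,0],[0,0,0],[0,0,0],[0,0,0]]}'
```

```text
clock: 10.0
tcp_pos: [0.4578, 0.2735, 0.0644]
orientation: [-0.078, 3.141, 0.0]
contact_force: [-2.3, -1.9, 8.5]
grip_width: 0.0305
gripper_force: 61.2
```

Contact is 8.5 N. I'll release gently.

```bash
python3 -m pendant '{"translation":[[0,0,0],[0,0,0]],"delta_rot":[[0,0,0],[0,0,0]]}' - 20
python3 -m pendant '{"translation":[[0,0,0],[0,0,0],[0,0,0],[0,0,0]],"delta_rot":[[0,0,0],[0,0,0],[0,0,0],[0,0,0]]}' 0.42 20
python3 -m pendant '{"translation":[[0,0,0],[0,0,0],[0,0,0],[0,0,0],[0,0,0],[0,0,0]],"delta_rot":[[0,0,0],[0,0,0],[0,0,0],[0,0,0],[0,0,0],[0,0,0]]}' 0.75 20
python3 - <<'E'
from h import *
p,d=grab_frame('side');cv2.imwrite('pics/s4.png',cv2.resize(p[90:250,180:420,::-1],None,fx=3,fy=3))
E
```

```text
clock: 10.25
tcp_pos: [0.4578, 0.2734, 0.0643]
orientation: [0.078, -3.141, -0.0]
contact_force: [-3.2, -1.4, 8.9]
grip_width: 0.0307
gripper_force: 61.2
clock: 10.75
tcp_pos: [0.4578, 0.2734, 0.0635]
orientation: [0.078, -3.141, 0.0]
contact_force: [-1.3, -0.3, -0.4]
grip_width: 0.0359
gripper_force: 0.0
clock: 11.5
tcp_pos: [0.4578, 0.2735, 0.0636]
orientation: [-0.078, 3.141, 0.0]
contact_force: [0.8, 0.7, -0.0]
grip_width: 0.0643
gripper_force: 0.0
```

View pics/s4.png

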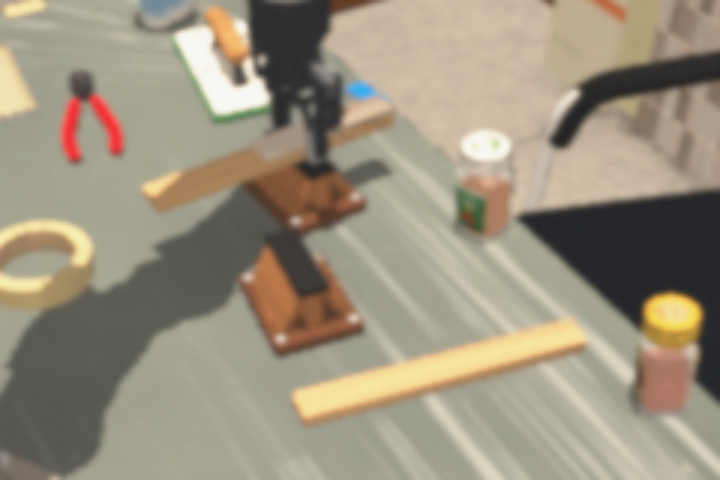

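The batten rests on the ridge between the open fingers, from (150,195) to (390,115) in the crop, and looks level. I'll retreat straight up and check it with the wrist depth.

```bash
python3 -m pendant '{"translation":[[0,0,0.3],[0,0,1],[0,0,2],[0,0,3.5],[0,0,5],[0,0,6.5],[0,0,8],[0,0,8],[0,0,8],[0,0,8]],"delta_rot":[[0,0,0],[0,0,0],[0,0,0],[0,0,0],[0,0,0],[0,0,0],[0,0,0],[0,0,0],[0,0,0],[0,0,0]]}'
python3 - <<'E'
from h import *
c=calibration('wrist');p,d=grab_frame('wrist');cv2.imwrite('pics/w5.png',p[:,:,::-1])
v,u=np.mgrid[:400,:640];R=cv2.Rodrigues(c['rvec'])[0];o=-R.T@c['tvec']
P=(np.stack([u,v,np.ones_like(u)],-1)@np.linalg.inv(c['K']).T*d[...,None])@R+o
m=(d>0)&(P[...,2]>.062)&(P[...,2]<.1)&(abs(P[...,1]-.273)<.06)&(P[...,0]>.27)&(P[...,0]<.6)
q=P[m];print(len(q))
for a in np.arange(.28,.6,.03):
    s=q[(q[:,0]>a)&(q[:,0]<a+.01)]
    if len(s):print(round(a,2),np.median(s,0).round(4))
E
```

```text
clock: 12.8
tcp_pos: [0.4571, 0.273, 0.2628]
orientation: [0.078, -3.139, 0.002]
contact_force: [0.0, -0.8, -0.4]
grip_width: 0.0643
gripper_force: 0.0
7940
0.31 [0.3149 0.2659 0.0727]
0.34 [0.345  0.2674 0.0727]
0.37 [0.3749 0.2689 0.0726]
0.4 [0.4049 0.2703 0.0728]
0.43 [0.4351 0.2718 0.0792]
0.46 [0.4648 0.2736 0.0792]
0.49 [0.4949 0.2747 0.0792]
0.52 [0.5249 0.2765 0.0793]
0.55 [0.5543 0.2769 0.0792]
```

View pics/w5.png

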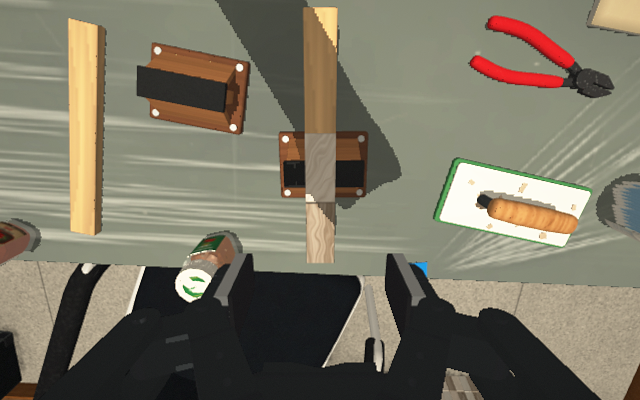

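The wrist picture shows the batten at (320,135), square across the ridge at (322,175). The depth readings show it level (0.0727 bare, 0.0792 tiled, constant along its length), and the bare batten at (87,125) is untouched. Handing in.

```bash
python3 -c "
from bench import *;print(hand_in())"
```

```text
the job is handed in; nothing more can be done
None
```

The mosaic batten rests level and square on the ridge of the left-hand stand, tiles up and released with the gripper clear; the bare batten is untouched, and I handed the job in at about 13 s without getting a verdict back.

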